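# Press a bottle label with three clicks and hold

### The arm

A 6-joint arm with a two-finger parallel gripper is mounted at the origin on the work surface. World frame = base frame: x ahead of the robot, y to its left, z up, the work surface at z = 0. Lengths are in m, angles in rad, forces in N, time in s.
With the tool pointing down it reaches from about 0.35 to 0.975 m from the base axis. Payload 4.9 kg.
Tool frame: the origin (TCP) lies on the mounting face of the last link; the fingertips stand 173 mm ahead of it and the grasp point (between the pads) lies 155 mm ahead of it; z points along the fingers, y is the direction in which the jaws open and shut (so a half turn about z gives the same grasp; the last joint's range is limited). The gripper opens to 85 mm and grips with 20 to 120 N. Pads are 22 mm wide; open, the fingers measure 114 mm over their backs; the gripper's body (76 mm by 85 mm) begins 54 mm behind the grasp point. The pads swing forward as they close: fully open they stand 13 mm farther back than shut.
Start: joints at [-1.228, 0.053, 1.613, -0, 1.476, -0.119], TCP at [0.278, -0.56, 0.405] pointing down, gripper open.
Joint ranges: [-3.01, 3.01], [-1.01, 2.22], [0.06, 2.58], [-1.02, 4.17], [0.09, 2.62], [-3.14, 3.14]. Speed limits (rad/s): [2.57, 2.57, 3.14, 3.14, 3.14, 3.14].

### API

Orientations are given as a unit quaternion [w, x, y, z].
In Python, from plant import manip gives the robot as it stands.
- The arm moves only by the tool play_rows, never from a script. Its argument "increments" is a list of rows, each an object with "offset": the shift along the tool's x, y, z in mm, a list of three; "twist": the turn about the tool's z in rad; "grip": the opening, from 0 (shut) to 1 (fully open). In form: [{"offset": [dx, dy, dz], "twist": twist, "grip": grip}, ...]. A call has 1 to 5 rows; each row is the pose to reach, as a shift and turn from the pose commanded when the call began, along the tool's axes at that moment; what a row does not reach only later rows make up. A row lasts 1/12 s, in which the tool goes at most 41.7 mm and 7.16 degrees, less where a joint would pass 70% of its speed; a pose out of reach is approached as far as the arm can. A call with a gripper value outside its range is refused whole. The fingers move at their own pace and stop on an object; the grip force is fixed at half the most. Time passes only in rows, so rows that repeat a pose let the fingers close. It gives the time, the measured TCP pose, the force and the opening at its end, in the units of the state.
- manip.state(): the state, without advancing time (a new reading comes with each control period).
- manip.grab_frame(name): name is "scene" or "top"; returns the picture (384x512x3 uint8, blue, green, red); there is no depth.
- manip.get_calibration(name): a dict with "fx", "fy", "cx", "cy" (pixels), "T" (4x4, takes a point from camera to world coordinates). Camera axes: x right, y down, z forward; pixel columns grow to the right and rows downward; lengths in m; the calibration is good to about 2 mm. A picture is of the moment at which its call begins. get_calibration takes no time and is no camera call.
- manip.job_done(): hands the job in, once; it reports no verdict.
Trained networks look in the newest picture that a camera, given by its name, has taken for a name from the list of things; names that differ only in an ending like _2 or _b are one class to them, and where a whole thing is asked for, a point or a joint stands for the part that bears it (a point fixed in the world has none). Each returns a list of dicts, best first, with "p" (0 to 1); they miss things now and then, are a little off and sometimes report something else, mostly with a low value. They report only what shows in the picture. A call takes as long as a camera call. They do not tell look-alikes from the thing itself.
- manip.boxes_of(query, camera): "xyz" ([x, y, z] in m, in the coordinates of the camera as it stood for that picture, good to about 4 mm: the middle of the surface that is visible of it).
- manip.tip_of(query, camera): "xyz" ([x, y, z] in m, in the coordinates of the camera as it stood for that picture, good to about 4 mm: a listed point, or the origin of a listed thing).
The state is a dict: "time": time; "joint_pos": joint angles; "joint_vel": joint speeds; "joint_efforts": joint torques, N m; "tool_pos": TCP position; "tool_rot": TCP orientation; "contact_force": force on the tool from outside, world axes, zero at the start; "ft_torque": the same for the moment, N m; "gripper_width": opening from 0.0 (shut) to 1.0 (fully open).
Only numpy, scipy, OpenCV 4.12 (cv2) and the standard library are available. Lean on these libraries where they do the work, as an engineer would, in place of code of your own. Each camera call takes 0.05 s, during which the arm holds its last target. There are 200 camera calls.

### The job

Stand the white pill bottle with the blue cap upright on the small round post of the label press and let go of it. Then bring the press's red lever down through exactly three clicks (at each one the push stiffens, then gives way), stop before a fourth, and finish still holding the lever there so that the pad keeps pressing the label: it springs back up if let go. Leave the amber bottle and the jar where they are.

Things in the scene. Friction and masses are not known exactly. Their poses are not given: they have to be found in the camera images.
- bottle: the white pill bottle with a blue screw cap and a blue stripe, standing loose on the counter: body 48 mm across, cap 42 mm across and 22 mm tall, 95 mm tall in all, about 90 g. Origin at the centre of its underside, z up through the cap.
- press: fixed label press; grey base plate 130 x 200 x 12 mm. Origin on the counter under it; y runs from the lever side (-y) to the post (+y); its yaw varies. White housing 75 x 55 mm at y -55 to 0, 130 mm high. Grey V rest, 100 mm high, just beyond the post (+y); the blue pad faces it from the housing. Lever up, the gap between them is about 20 mm wider than the bottle.
- post_top (a point): centre of the top face of the press's steel post, 34 mm across (narrower than the bottle), 50 mm above the counter, at x 0, y 75 mm in the press frame. Axes as the press.
- pad: blue pressure pad, 44 x 44 mm, centre 85 mm above the counter, moved along the press's +y by the lever (60 mm per rad) through a soft spring: it slides the bottle a few mm to the rest and presses it there with up to about 8 N. Origin at the centre of its pressing face.
- lever (a joint): lever angle about the press's y through a pivot at x 0, y -68, z 100 mm. 0 = raised (arm 0.9 rad above level, towards press -x); grows as the handle goes down (0.9 = level; stop 1.25). A spring drives it back to 0. Push at the handle: about 4 N before the clicks, 3 to 10 N among them. Click: it jumps up by 2 to 4 N as a tooth is met, eases as the top is passed, and is even again before the next.
- lever_handle (a point): middle of the lever's red handle, a level round bar 18 mm thick, 78 mm long, free to spin on its pin, along the press's y, 150 mm from the pivot. The lever's arm (12 mm rod) joins its +y end, 45 mm from this point, so it can be pinched across from above here. x points from the handle to the pivot, y along the bar.
- ring_centre (a point): centre of the dark click ring with brass teeth on the lever's pivot; x points to its red tab. Its setting varies up to 0.12 rad each way, then stays. Lever x and ring x parallel = the ring's zero (lever angle 0 in the middle setting). Turned down from it by 0.35, 0.53, 0.71, 0.89 rad the lever passes the tops of teeth 1 to 4 (the clicks), meeting each 0.07 rad earlier; midway between two tops it runs free.
- amber_bottle: bystander: amber-orange pill bottle with a white cap, same size as the white one (48 mm across, 95 mm tall). Origin at the centre of its underside.
- jar: bystander: white ointment jar with a grey lid, 62 mm across, 60 mm tall. Origin at the centre of its underside.
There are look-alikes about, which are no part of the job. Leave any pink look-alike of the bottle alone.

How it is judged:
On the way, in this order (a step that is already met when the one before it is completed fails the run):
1. the bottle stands upright on the post, let go of, with the lever still up (height (world z) of bottle between 0.046 and 0.055 m and horizontal distance between bottle and post_top below 0.012 m and distance between bottle and post_top below 0.014 m and angle between bottle's own z axis and vertical below 0.12 rad and contact force between bottle and press above 0.2 N and contact force between bottle and the arm below 0.05 N and contact force between bottle and the fingers below 0.05 N and value of joint lever below 0.12 rad), for 0.2 s.
2. the lever is held past its third click and short of the fourth, the pad pressing the bottle (angle between the x axis of lever_handle and the x axis of ring_centre, either way round between 0.72 and 0.88 rad and contact force between lever and the fingers above 1 N and contact force between pad and bottle above 1 N), for 0.3 s.
At the end, for the whole second after the job is handed in: The white bottle stands upright (within 0.12 rad) on the post, its middle within 12 mm of the post's, not touched by the robot, pressed by the pad with more than 1 N; the fingers hold the lever (more than 1 N) between its third and fourth click (0.72 to 0.88 rad below the ring's zero), at rest (all of step 2 and height (world z) of bottle between 0.046 and 0.055 m and horizontal distance between bottle and post_top below 0.012 m and distance between bottle and post_top below 0.014 m and angle between bottle's own z axis and vertical below 0.12 rad and contact force between bottle and press above 0.2 N and contact force between bottle and the arm below 0.05 N and contact force between bottle and the fingers below 0.05 N and linear speed of bottle below 0.02 m/s and velocity of joint lever between -0.1 and 0.1 rad/s); the arm keeps its last pose, push and grip.
It fails at once if the lever is brought to a fourth click (angle between the x axis of lever_handle and the x axis of ring_centre, either way round above 0.9 rad).
It fails at once if a bystander is moved more than 25 mm or tipped (distance of any of amber_bottle, jar from where it was at the start of the episode above 0.025 m or angle between any of amber_bottle, jar's own z axis and vertical above 0.4 rad).
It also fails if it takes over 72 s, if anything falls off the work surface, if the arm or the gripper's body presses on something with over 40 N, if the wrist force passes 120 N, or if a joint passes its speed limit or range.

## Working session

There is one attempt and no reset: what is moved stays moved. The work goes in short steps, Python scripts to look and compute and a tool call to move; the robot and the scene stay as the last step left them, time stands still between calls to the robot, and variables do not carry over. Pictures are saved under pics/ and viewed, about 8 in all and at most 12, crops included, and the job is handed in when it is done.

Besides the shell and the picture viewer there is one more tool, called after "Call:" as name(argument=value, ...), one argument or row to a line, values as JSON. play_rows: Moves the arm, as the interface text tells. Its arguments: {"type":"object","properties":{"increments":{"type":"array"}},"required":["increments"]}

```bash
ls; mkdir -p pics; cat > h.py <<'E'
import numpy as np, cv2
from plant import manip
from scipy.spatial.transform import Rotation as R
def cal(n):
    c=manip.get_calibration(n); return c,np.array(c["T"])
def w(n,p): 
    c,T=cal(n); return (T@np.r_[p,1])[:3]
def pix(n,P):
    c,T=cal(n); q=np.linalg.inv(T)@np.r_[P,1]; return q[0]/q[2]*c["fx"]+c["cx"],q[1]/q[2]*c["fy"]+c["cy"]
def ray(n,u,v,z):
    c,T=cal(n); d=T[:3,:3]@np.array([(u-c["cx"])/c["fx"],(v-c["cy"])/c["fy"],1]); o=T[:3,3]
    return o+d*(z-o[2])/d[2]
def tool():
    s=manip.state(); q=s["tool_rot"]; return np.array(s["tool_pos"]),R.from_quat([q[1],q[2],q[3],q[0]])
def off(target):  # mm in tool axes
    p,r=tool(); return np.round(r.inv().apply(np.array(target)-p)*1000,1)
E
python3 - <<'E'
from h import *
np.set_printoptions(precision=4,suppress=True)
for n in("scene","top"):
    im=manip.grab_frame(n); cv2.imwrite(f"pics/{n}0.png",im)
    for q in("bottle","press","post_top","pad","lever_handle","ring_centre","amber_bottle","jar"):
        for d in manip.tip_of(q,n): print(n,q,round(d["p"],2),w(n,d["xyz"]),np.round(pix(n,w(n,d["xyz"]))),{k:v for k,v in d.items() if k not in("p","xyz")})
print(manip.state())
E
```

```text
pics
scene bottle 0.96 [ 0.5478  0.2298 -0.0009] [302. 222.] {}
scene bottle 0.92 [ 0.636   0.2762 -0.0003] [328. 243.] {}
scene bottle 0.6 [0.5117 0.1407 0.003 ] [269. 218.] {}
scene press 0.54 [ 0.6419 -0.1762  0.1027] [157. 256.] {}
scene pad 0.45 [ 0.6621 -0.0799  0.0845] [199. 259.] {}
scene lever_handle 0.85 [ 0.5429 -0.2154  0.219 ] [128. 196.] {}
scene ring_centre 0.62 [ 0.6422 -0.177   0.1027] [157. 256.] {}
scene amber_bottle 0.63 [0.4274 0.2101 0.0004] [283. 194.] {}
scene jar 0.83 [0.4773 0.3766 0.0012] [340. 196.] {}
scene jar 0.74 [ 0.6553 -0.1164 -0.0009] [188. 279.] {}
top bottle 0.83 [ 0.5162  0.1434 -0.0012] [234. 205.] {}
top bottle 0.72 [ 0.5474  0.2362 -0.0017] [198. 192.] {}
top bottle 0.64 [0.635  0.2803 0.0039] [181. 158.] {}
top press 0.87 [ 0.6543 -0.1183  0.0022] [337. 150.] {}
top post_top 0.98 [ 0.6702 -0.0471  0.051 ] [312. 141.] {}
top pad 0.53 [ 0.6607 -0.0833  0.0847] [329. 142.] {}
top lever_handle 0.76 [ 0.5393 -0.2149  0.2212] [412. 191.] {}
top ring_centre 0.84 [ 0.6427 -0.1779  0.1011] [373. 148.] {}
top ring_centre 0.42 [0.5493 0.2321 0.0007] [200. 191.] {}
top amber_bottle 0.67 [ 0.4265  0.2059 -0.0006] [210. 240.] {}
top jar 0.87 [0.48   0.3763 0.0003] [144. 218.] {}
{'time': 0.9, 'joint_pos': array([-1.228 ,  0.0527,  1.6129, -0.    ,  1.476 , -0.119 ]), 'joint_vel': array([ 0.0024,  0.    ,  0.0025, -0.0004, -0.0009, -0.0018]), 'joint_efforts': array([ -0.0005, -39.3689, -37.0463,  -0.0001,   0.0005,  -0.    ]), 'tool_pos': array([ 0.2784, -0.5595,  0.4047]), 'tool_rot': array([0.    , 0.9735, 0.2288, 0.    ]), 'contact_force': array([ 0.4881, -0.1861,  0.299 ]), 'ft_torque': array([0.0224, 0.0044, 0.0119]), 'gripper_width': 0.9979051971908862}
```

```bash
python3 - <<'E'
import cv2,numpy as np
a=cv2.imread("pics/scene0.png");b=cv2.imread("pics/top0.png")
a=cv2.resize(a[150:340,90:390],None,fx=2.6,fy=2.6)[:, :780]; cv2.imwrite("pics/s1.png",a)
b=cv2.resize(b[100:280,130:450],None,fx=2.5,fy=2.5); cv2.imwrite("pics/t1.png",b)
E
```

```text
(no output)
```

View pics/s1.png

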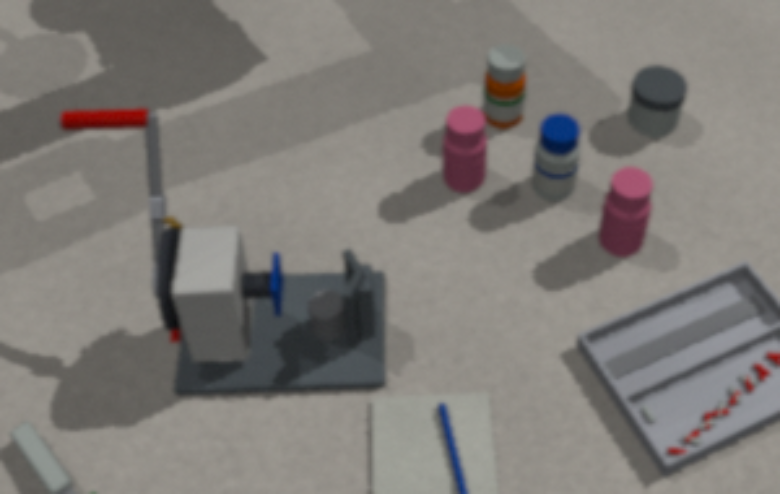

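View pics/t1.png

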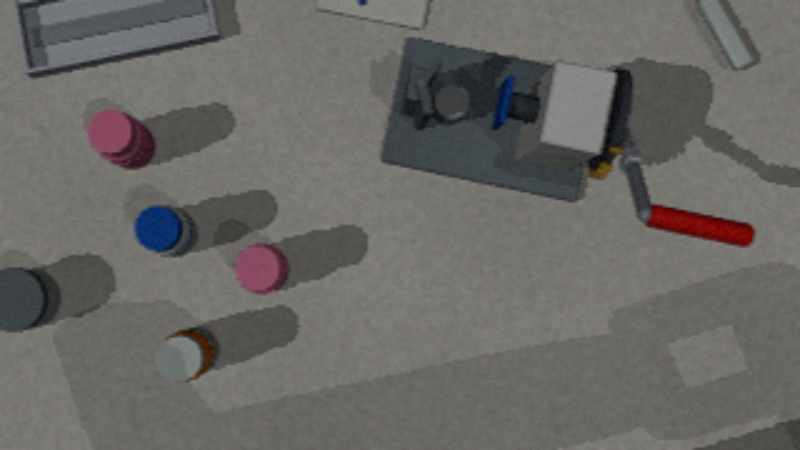

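The first picture shows the press at left, the lever up with its red handle around crop (105,118), and the red ring tab at about (175,335). The white bottle with the blue cap is at crop (557,160), between two pink look-alikes. The top view agrees: blue cap at (162,230), post at (452,102). The networks' bottle at (0.548, 0.233) is therefore the white one, and the press yaw is about -0.21.

Call:
play_rows(
  increments=[
    {"offset": [593, -590, 0], "twist": -0.9, "grip": 1},
    {"offset": [593, -590, 0], "twist": -0.9, "grip": 1},
    {"offset": [593, -590, 0], "twist": -0.9, "grip": 1},
    {"offset": [593, -590, 0], "twist": -0.9, "grip": 1},
    {"offset": [593, -590, 0], "twist": -0.9, "grip": 1},
  ],
)

```text
time: 1.32
tool_pos: [0.3453, -0.3604, 0.4047]
tool_rot: [0.0, 0.855, 0.519, 0.0]
contact_force: [0.8, -0.2, 0.1]
gripper_width: 1.0
```

```bash
python3 - <<'E'
from h import *
np.set_printoptions(precision=4,suppress=True)
# press fit from network points (press-frame model)
m={"o":(0,0),"post":(0,75),"ring":(0,-68)}
obs=[((0,0),(.6543,-.1183)),((0,75),(.6702,-.0471)),((0,-68),(.6425,-.1775))]
# tab from scene picture
for yaw in(-.19,-.21,-.23):
    ex=np.array([np.cos(yaw),np.sin(yaw),0]);ey=np.array([-ex[1],ex[0],0])
    o=np.array([.6702,-.0471,0])-.075*ey
    for yy in(-.065,-.07,-.075,-.08):
        P=o+yy*ey
        c,T=cal("scene"); d=T[:3,:3]@np.array([(157.3-c["cx"])/c["fx"],(278.8-c["cy"])/c["fy"],1]); C=T[:3,3]
        X=C+d*(ey@(P-C))/(ey@d); piv=P+[0,0,.1]
        v=X-piv; print(yaw,yy,o[:2],v@ex,v[2],"ang below level",np.arctan2(-v[2],v@ex), pix("scene",piv))
p,r=tool(); print(p,r.as_euler('xyz'),off([.5476,.233,.40]),T[:3,3])
E
```

```text
-0.19 -0.065 [ 0.656  -0.1208] 0.019238985179655707 -0.06251931886059683 ang below level 1.2722642023820063 (np.float64(153.61424106740253), np.float64(257.65688207260985))
-0.19 -0.07 [ 0.656  -0.1208] 0.005962099613407029 -0.08297105548050235 ang below level 1.499062039910373 (np.float64(151.51921826281108), np.float64(257.75884961946326))
-0.19 -0.075 [ 0.656  -0.1208] -0.00731478595284197 -0.10342279210040842 ang below level 1.6414057672881166 (np.float64(149.423529569593), np.float64(257.8608495760019))
-0.19 -0.08 [ 0.656  -0.1208] -0.020591671519090977 -0.12387452872031415 ang below level 1.7355201769192343 (np.float64(147.32717467022567), np.float64(257.9628819576801))
-0.21 -0.065 [ 0.6546 -0.1205] 0.02100205376659808 -0.06412279230294296 ang below level 1.2542790224128235 (np.float64(153.76007712284473), np.float64(256.69552446226237))
-0.21 -0.07 [ 0.6546 -0.1205] 0.008489766950486264 -0.08354691497206493 ang below level 1.469527177700457 (np.float64(151.6745666026644), np.float64(256.76286140911014))
-0.21 -0.075 [ 0.6546 -0.1205] -0.004022519865625445 -0.1029710376411869
[... 356 characters left out ...]
el 1.237982374942566 (np.float64(153.92864625918406), np.float64(255.73720926788164))
-0.23 -0.07 [ 0.6531 -0.1201] 0.01091792935277056 -0.08428248706083966 ang below level 1.4419739848191584 (np.float64(151.8534235568378), np.float64(255.77016584918192))
-0.23 -0.075 [ 0.6531 -0.1201] -0.0009026550636842357 -0.10278436833465368 ang below level 1.5795781277042047 (np.float64(149.77812921571496), np.float64(255.80312356817657))
-0.23 -0.08 [ 0.6531 -0.1201] -0.01272323948013881 -0.12128624960846793 ang below level 1.6753166174587832 (np.float64(147.70276323210592), np.float64(255.83608242492448))
[ 0.3453 -0.3604  0.4047] [ 3.1413 -0.0001  1.0922] [619.9 -93.8   4.7] [ 1.2614 -0.0853  0.9133]
```

Call:
play_rows(
  increments=[
    {"offset": [620, -94, 0], "twist": -0.27, "grip": 1},
    {"offset": [620, -94, 0], "twist": -0.27, "grip": 1},
    {"offset": [620, -94, 0], "twist": -0.27, "grip": 1},
    {"offset": [620, -94, 0], "twist": -0.27, "grip": 1},
    {"offset": [620, -94, 0], "twist": -0.27, "grip": 1},
  ],
)

```text
time: 1.73
tool_pos: [0.4134, -0.1633, 0.405]
tool_rot: [0.001, 0.779, 0.627, 0.0]
contact_force: [0.8, -0.0, -0.4]
gripper_width: 0.997
```

```bash
python3 - <<'E'
from h import *
p,r=tool(); print(p,r.as_euler('xyz'),off([.5476,.233,.33]))
E
```

```text
[ 0.41343314 -0.16334011  0.40503975] [3.14042580e+00 3.28041052e-04 1.35629935e+00] [415.8  46.6  75. ]
```

Call:
play_rows(
  increments=[
    {"offset": [83, 9, 0], "twist": 0, "grip": 1},
    {"offset": [166, 19, 10], "twist": 0, "grip": 1},
    {"offset": [249, 28, 25], "twist": 0, "grip": 1},
    {"offset": [249, 28, 40], "twist": 0, "grip": 1},
    {"offset": [249, 28, 55], "twist": 0, "grip": 1},
  ],
)

```text
time: 2.15
tool_pos: [0.4791, 0.0296, 0.3716]
tool_rot: [0.002, 0.778, 0.628, 0.002]
contact_force: [0.5, -0.3, 0.5]
gripper_width: 1.002
```

```bash
python3 - <<'E'
from h import *
p,r=tool(); print(p,r.as_euler('xyz'),off([.5476,.233,.32]))
E
```

```text
[0.47914533 0.02960239 0.3715917 ] [ 3.13666659e+00 -6.28581875e-04  1.35749212e+00] [213.2  23.6  51.8]
```

Call:
play_rows(
  increments=[
    {"offset": [200, 22, 40], "twist": 0, "grip": 1},
    {"offset": [200, 22, 40], "twist": 0, "grip": 1},
    {"offset": [200, 22, 40], "twist": 0, "grip": 1},
    {"offset": [200, 22, 40], "twist": 0, "grip": 1},
    {"offset": [200, 22, 40], "twist": 0, "grip": 1},
  ],
)

```text
time: 2.57
tool_pos: [0.5427, 0.2205, 0.3293]
tool_rot: [0.0, 0.778, 0.628, 0.0]
contact_force: [-0.1, -1.1, 1.3]
gripper_width: 1.005
```

Call:
play_rows(
  increments=[
    {"offset": [0, 0, 0], "twist": 0, "grip": 1},
    {"offset": [0, 0, 0], "twist": 0, "grip": 1},
  ],
)

```text
time: 2.73
tool_pos: [0.5425, 0.2197, 0.3286]
tool_rot: [-0.0, 0.778, 0.629, -0.001]
contact_force: [0.8, -0.0, 0.3]
gripper_width: 1.002
```

```bash
python3 - <<'E'
from h import *
p,r=tool(); print(p,r.as_euler('xyz'),off([.5476,.233,.235]))
for n in("top","scene"):
    im=manip.grab_frame(n); cv2.imwrite(f"pics/{n}2.png",im)
    for d in manip.tip_of("bottle",n): print(n,round(d["p"],2),w(n,d["xyz"]),np.round(pix(n,w(n,d["xyz"]))))
u,v=[int(x) for x in pix("scene",[.5476,.233,.08])]
cv2.imwrite("pics/s2.png",cv2.resize(cv2.imread("pics/scene2.png")[v-80:v+60,u-90:u+90],None,fx=4,fy=4))
E
```

```text
[0.54245034 0.21966834 0.32863277] [-3.13980614e+00  1.23294684e-03  1.35990596e+00] [14.2  2.4 93.6]
top 0.7 [ 0.54646765  0.23307712 -0.00224224] [200. 193.]
top 0.52 [5.14300361e-01 1.42005170e-01 4.78997527e-04] [235. 205.]
scene 0.91 [0.63304649 0.27540819 0.00225978] [327. 241.]
scene 0.65 [0.50945662 0.14267888 0.00270118] [269. 217.]
scene 0.61 [0.5462521  0.22845012 0.00362134] [301. 221.]
```

View pics/s2.png

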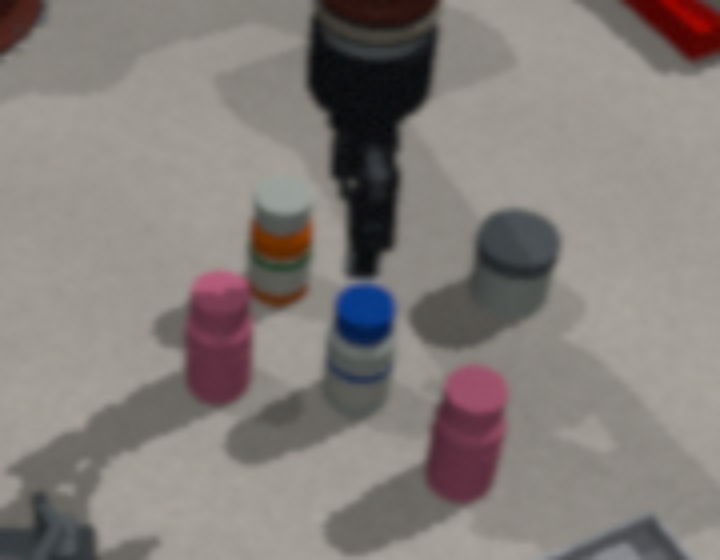

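The open gripper hangs just above and behind the blue cap (crop 365,310). Next I centre it and go down to the cap.

Call:
play_rows(
  increments=[
    {"offset": [12, 2, 10], "twist": 0, "grip": 1},
    {"offset": [12, 2, 40], "twist": 0, "grip": 1},
    {"offset": [12, 2, 70], "twist": 0, "grip": 1},
    {"offset": [12, 2, 93], "twist": 0, "grip": 1},
    {"offset": [12, 2, 93], "twist": 0, "grip": 1},
  ],
)

```text
time: 3.35
tool_pos: [0.5447, 0.2274, 0.2315]
tool_rot: [-0.002, 0.779, 0.627, -0.004]
contact_force: [-2.2, -0.8, -1.2]
gripper_width: 1.0
```

Call:
play_rows(
  increments=[
    {"offset": [0, 0, 0], "twist": 0, "grip": 0.3},
    {"offset": [0, 0, 0], "twist": 0, "grip": 0.3},
    {"offset": [0, 0, 0], "twist": 0, "grip": 0.3},
    {"offset": [0, 0, 0], "twist": 0, "grip": 0.3},
    {"offset": [0, 0, 0], "twist": 0, "grip": 0.3},
  ],
)

```text
time: 3.77
tool_pos: [0.5478, 0.2298, 0.2401]
tool_rot: [0.0, 0.779, 0.627, 0.001]
contact_force: [-4.3, 0.5, 7.2]
gripper_width: 0.473
```

Call:
play_rows(
  increments=[
    {"offset": [0, 0, 0], "twist": 0, "grip": 0.3},
    {"offset": [0, 0, 0], "twist": 0, "grip": 0.3},
  ],
)

```text
time: 3.93
tool_pos: [0.5477, 0.2298, 0.2401]
tool_rot: [0.0, 0.779, 0.628, 0.001]
contact_force: [-3.6, 0.2, 7.6]
gripper_width: 0.474
```

Call:
play_rows(
  increments=[
    {"offset": [0, 0, -20], "twist": 0, "grip": 0.3},
    {"offset": [0, 0, -50], "twist": 0, "grip": 0.3},
    {"offset": [0, 0, -85], "twist": 0, "grip": 0.3},
    {"offset": [0, 0, -100], "twist": 0, "grip": 0.3},
    {"offset": [0, 0, -100], "twist": 0, "grip": 0.3},
  ],
)

```text
time: 4.35
tool_pos: [0.5486, 0.2299, 0.3443]
tool_rot: [0.002, 0.779, 0.628, 0.006]
contact_force: [0.9, -0.9, -0.1]
gripper_width: 0.476
```

```bash
python3 - <<'E'
from h import *
s=manip.state(); p,r=tool(); print(p,r.as_euler('xyz'),s["contact_force"],s["gripper_width"])
for n in("top","scene"):
    im=manip.grab_frame(n); cv2.imwrite(f"pics/{n}3.png",im)
    for q in("bottle","post_top","press"):
      for d in manip.tip_of(q,n): print(n,q,round(d["p"],2),w(n,d["xyz"]))
u,v=[int(x) for x in pix("scene",[.5476,.233,.15])]
cv2.imwrite("pics/s3.png",cv2.resize(cv2.imread("pics/scene3.png")[v-70:v+70,u-90:u+90],None,fx=4,fy=4))
E
```

```text
[0.54861228 0.2298607  0.34434066] [ 3.13055406 -0.00579086  1.35692194] [ 0.94270695 -0.94783135 -0.13036351] 0.47572173018417313
top bottle 0.71 [ 0.51122862  0.13937233 -0.00197102]
top bottle 0.43 [0.55446116 0.23603005 0.10286372]
top post_top 0.82 [ 0.67347505 -0.04747951  0.0526455 ]
top press 0.65 [ 0.65599069 -0.11583052  0.00257829]
scene bottle 0.83 [0.51018205 0.14240002 0.00320713]
scene post_top 0.89 [ 0.6679123  -0.04481011  0.05451975]
scene press 0.67 [ 6.55075566e-01 -1.18848518e-01  4.74004785e-04]
```

View pics/s3.png

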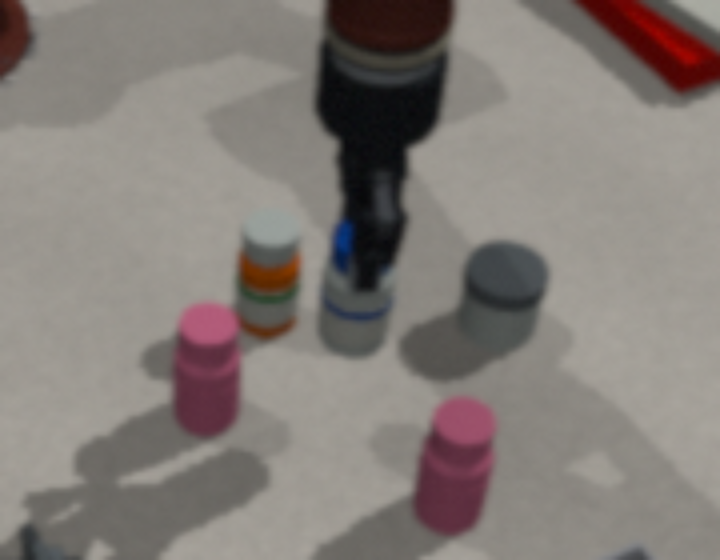

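The bottle hangs in the gripper (crop 357,310), upright and clear of its neighbours. I raise it and carry it over the post.

Call:
play_rows(
  increments=[
    {"offset": [0, 0, -25], "twist": 0, "grip": 0.3},
    {"offset": [-30, 20, -40], "twist": 0, "grip": 0.3},
    {"offset": [-62, 44, -40], "twist": 0, "grip": 0.3},
    {"offset": [-94, 67, -40], "twist": 0, "grip": 0.3},
    {"offset": [-126, 90, -40], "twist": 0, "grip": 0.3},
  ],
)

```text
time: 5.17
tool_pos: [0.6086, 0.0858, 0.3765]
tool_rot: [-0.0, 0.778, 0.628, -0.0]
contact_force: [0.2, 0.8, -0.9]
gripper_width: 0.474
```

Call:
play_rows(
  increments=[
    {"offset": [-31, 23, 0], "twist": 0, "grip": 0.3},
    {"offset": [-62, 45, 0], "twist": 0, "grip": 0.3},
    {"offset": [-90, 65, 0], "twist": 0, "grip": 0.3},
    {"offset": [-110, 79, 0], "twist": 0, "grip": 0.3},
    {"offset": [-120, 86, 0], "twist": 0, "grip": 0.3},
  ],
)

```text
time: 5.58
tool_pos: [0.6674, -0.0515, 0.3755]
tool_rot: [-0.0, 0.78, 0.626, -0.001]
contact_force: [0.5, -0.8, -1.5]
gripper_width: 0.471
```

Call:
play_rows(
  increments=[
    {"offset": [0, 0, 0], "twist": 0, "grip": 0.3},
    {"offset": [0, 0, 0], "twist": 0, "grip": 0.3},
    {"offset": [0, 0, 0], "twist": 0, "grip": 0.3},
  ],
)

```text
time: 5.83
tool_pos: [0.6664, -0.047, 0.3762]
tool_rot: [-0.001, 0.778, 0.628, -0.0]
contact_force: [0.2, -0.1, -0.9]
gripper_width: 0.471
```

```bash
python3 - <<'E'
from h import *
s=manip.state(); p,r=tool(); print(p,r.as_euler('xyz'),s["contact_force"],s["gripper_width"],off([.6695,-.049,.34]))
for n in("top","scene"):
    im=manip.grab_frame(n); cv2.imwrite(f"pics/{n}4.png",im)
    for q in("bottle","post_top"):
      for d in manip.tip_of(q,n): print(n,q,round(d["p"],2),w(n,d["xyz"]))
u,v=[int(x) for x in pix("scene",[.67,-.047,.12])]
cv2.imwrite("pics/s4.png",cv2.resize(cv2.imread("pics/scene4.png")[v-80:v+60,u-90:u+90],None,fx=4,fy=4))
print(pix("scene",[.6705,-.0465,.05]),u-90,v-80)
E
```

```text
[ 0.66637528 -0.04701212  0.37623116] [-3.14028875e+00 -6.31106975e-04  1.35805335e+00] [ 0.16535546 -0.08769749 -0.86890343] 0.4707439343202009 [-1.3  3.5 36.2]
top bottle 0.87 [0.63629758 0.27648292 0.00332727]
top bottle 0.85 [ 0.5140046   0.1405683  -0.00148771]
top post_top 0.65 [ 0.66958595 -0.04812201  0.05042018]
top post_top 0.33 [ 0.66265364 -0.08437008  0.08361973]
scene bottle 0.91 [ 0.66627789 -0.05008146  0.13793913]
scene bottle 0.8 [0.51254277 0.14047651 0.00346617]
scene bottle 0.77 [0.6340049  0.27754605 0.00295333]
scene post_top 0.85 [ 0.66864199 -0.04396755  0.05374025]
(np.float64(213.8569506232928), np.float64(266.6428568472555)) 121 169
```

View pics/s4.png

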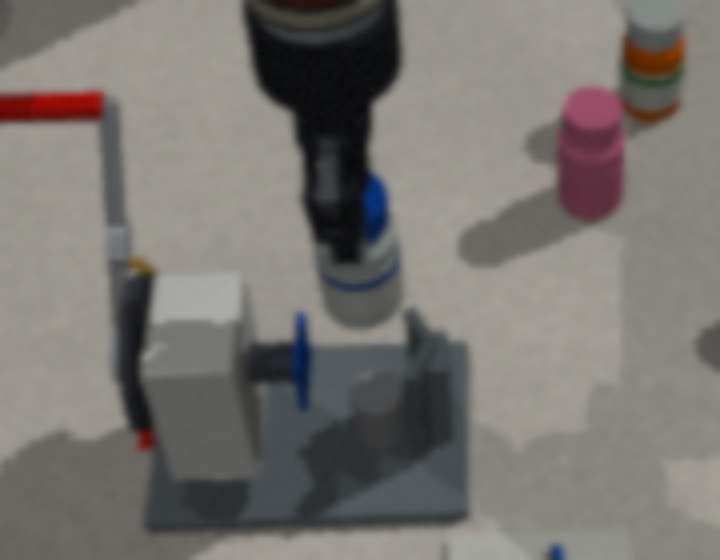

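```bash
python3 - <<'E'
from h import *
a=pix("scene",[.668,-.048,.136]);b=pix("scene",[.668,-.048,.231]);print("vertical proj",np.round(a,1),np.round(b,1))
for (u,v) in((363,305),(359,300)): print(ray("scene",121+u/4,169+v/4,.136))
im=cv2.imread("pics/scene4.png")[205:255,190:240]
cv2.imwrite("pics/s4b.png",cv2.resize(im,None,fx=11,fy=11,interpolation=cv2.INTER_CUBIC))
E
```

```text
vertical proj [210.2 245.1] [206.7 218.8]
[ 0.66920125 -0.0446282   0.136     ]
[ 0.66500556 -0.04628282  0.136     ]
```

View pics/s4b.png

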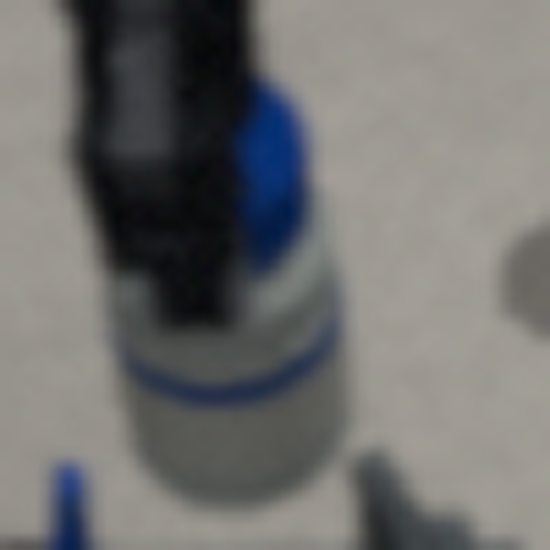

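```bash
python3 - <<'E'
from h import *
print(ray("scene",212.3,243.6,.136),ray("scene",214.9,265,.05),ray("scene",214.3,266,.05))
p,r=tool(); print(p, off([.6705,-.0485,.30]), r.as_matrix().round(3))
E
```

```text
[ 0.66474993 -0.04253253  0.136     ] [ 0.6663194  -0.04309914  0.05      ] [ 0.66888894 -0.04508718  0.05      ]
[ 0.66655886 -0.04741692  0.376926  ] [-0.2  4.1 76.9] [[ 0.211  0.977  0.   ]
 [ 0.977 -0.211  0.   ]
 [ 0.     0.    -1.   ]]
```

Call:
play_rows(
  increments=[
    {"offset": [-1, 4, 20], "twist": 0, "grip": 0.3},
    {"offset": [-1, 4, 45], "twist": 0, "grip": 0.3},
    {"offset": [-1, 4, 65], "twist": 0, "grip": 0.3},
    {"offset": [-1, 4, 76], "twist": 0, "grip": 0.3},
    {"offset": [-1, 4, 76], "twist": 0, "grip": 0.3},
  ],
)

```text
time: 6.55
tool_pos: [0.6693, -0.0497, 0.2969]
tool_rot: [-0.002, 0.778, 0.628, -0.002]
contact_force: [-0.9, -0.3, -1.4]
gripper_width: 0.474
```

Call:
play_rows(
  increments=[
    {"offset": [0, 0, 0], "twist": 0, "grip": 0.3},
    {"offset": [0, 0, 2], "twist": 0, "grip": 0.3},
    {"offset": [0, 0, 4], "twist": 0, "grip": 0.3},
    {"offset": [0, 0, 5], "twist": 0, "grip": 0.3},
  ],
)

```text
time: 6.88
tool_pos: [0.6709, -0.0503, 0.2972]
tool_rot: [0.001, 0.779, 0.628, 0.001]
contact_force: [-0.6, -0.2, -1.8]
gripper_width: 0.473
```

Call:
play_rows(
  increments=[
    {"offset": [0, 0, 1], "twist": 0, "grip": 0.3},
    {"offset": [0, 0, 2], "twist": 0, "grip": 0.3},
    {"offset": [0, 0, 2], "twist": 0, "grip": 0.3},
  ],
)

```text
time: 7.13
tool_pos: [0.6704, -0.0503, 0.2938]
tool_rot: [0.0, 0.779, 0.628, 0.0]
contact_force: [0.3, 0.1, -0.3]
gripper_width: 0.473
```

Call:
play_rows(
  increments=[
    {"offset": [0, 0, 1], "twist": 0, "grip": 0.3},
    {"offset": [0, 0, 2], "twist": 0, "grip": 0.3},
    {"offset": [0, 0, 2], "twist": 0, "grip": 0.3},
  ],
)

```text
time: 7.38
tool_pos: [0.6704, -0.0502, 0.2914]
tool_rot: [-0.0, 0.779, 0.628, -0.0]
contact_force: [0.5, 0.2, -0.6]
gripper_width: 0.476
```

Call:
play_rows(
  increments=[
    {"offset": [0, 0, 1], "twist": 0, "grip": 0.3},
    {"offset": [0, 0, 1], "twist": 0, "grip": 0.3},
    {"offset": [0, 0, 1], "twist": 0, "grip": 0.3},
  ],
)

```text
time: 7.63
tool_pos: [0.6704, -0.0502, 0.2906]
tool_rot: [-0.0, 0.779, 0.628, -0.0]
contact_force: [-0.3, -0.2, -1.1]
gripper_width: 0.474
```

Call:
play_rows(
  increments=[
    {"offset": [0, 0, 1], "twist": 0, "grip": 0.3},
    {"offset": [0, 0, 1], "twist": 0, "grip": 0.3},
    {"offset": [0, 0, 1], "twist": 0, "grip": 0.3},
  ],
)

```text
time: 7.88
tool_pos: [0.6705, -0.0503, 0.2902]
tool_rot: [0.0, 0.779, 0.628, 0.0]
contact_force: [-0.6, 0.5, 1.4]
gripper_width: 0.475
```

Call:
play_rows(
  increments=[
    {"offset": [0, 0, 1], "twist": 0, "grip": 0.3},
    {"offset": [0, 0, 1], "twist": 0, "grip": 0.3},
    {"offset": [0, 0, 1], "twist": 0, "grip": 0.3},
  ],
)

```text
time: 8.13
tool_pos: [0.6706, -0.0502, 0.2901]
tool_rot: [0.0, 0.779, 0.628, 0.0]
contact_force: [-2.8, 0.2, 4.7]
gripper_width: 0.476
```

The bottle met the post at TCP z = 0.290, as predicted. Releasing it now.

Call:
play_rows(
  increments=[
    {"offset": [0, 0, 0], "twist": 0, "grip": 0.7},
    {"offset": [0, 0, 0], "twist": 0, "grip": 1},
    {"offset": [0, 0, 0], "twist": 0, "grip": 1},
    {"offset": [0, 0, -10], "twist": 0, "grip": 1},
    {"offset": [0, 0, -30], "twist": 0, "grip": 1},
  ],
)

```text
time: 8.55
tool_pos: [0.6694, -0.05, 0.3156]
tool_rot: [-0.003, 0.779, 0.628, -0.002]
contact_force: [-0.4, -0.1, -0.9]
gripper_width: 1.002
```

Call:
play_rows(
  increments=[
    {"offset": [0, 0, -25], "twist": 0, "grip": 1},
    {"offset": [0, 0, -60], "twist": 0, "grip": 1},
    {"offset": [0, 0, -90], "twist": 0, "grip": 1},
    {"offset": [0, 0, -110], "twist": 0, "grip": 1},
    {"offset": [0, 0, -110], "twist": 0, "grip": 1},
  ],
)

```text
time: 8.97
tool_pos: [0.6712, -0.0503, 0.4369]
tool_rot: [0.004, 0.779, 0.628, 0.004]
contact_force: [0.2, 0.5, 1.6]
gripper_width: 1.0
```

```bash
python3 - <<'E'
from h import *
s=manip.state(); p,r=tool(); print(p,s["contact_force"],s["gripper_width"])
for n in("top","scene"):
    im=manip.grab_frame(n); cv2.imwrite(f"pics/{n}5.png",im)
    for q in("bottle","post_top","lever_handle","pad"):
      for d in manip.tip_of(q,n): print(n,q,round(d["p"],2),w(n,d["xyz"]))
cv2.imwrite("pics/s5.png",cv2.resize(cv2.imread("pics/scene5.png")[180:310,110:270],None,fx=4.5,fy=4.5))
E
```

```text
[ 0.67120127 -0.05031677  0.43694205] [0.23017411 0.46462432 1.584436  ] 1.0001900408948037
top bottle 0.96 [0.634672   0.27772816 0.00178232]
top bottle 0.77 [5.11408781e-01 1.43404185e-01 1.76471189e-04]
top post_top 0.62 [ 0.64379665 -0.17754735  0.10018054]
top lever_handle 0.44 [ 0.53848922 -0.21509459  0.21784209]
scene bottle 0.73 [0.51010016 0.13912096 0.00296008]
scene bottle 0.61 [ 0.66907298 -0.04708773  0.0508096 ]
scene bottle 0.56 [0.63513061 0.27580673 0.00093404]
scene bottle 0.24 [ 0.65609814 -0.11466115  0.00171106]
scene bottle 0.19 [ 0.66526912 -0.08171365  0.08453579]
scene post_top 0.7 [ 0.66638641 -0.04497488  0.05118141]
scene lever_handle 0.88 [ 0.54054084 -0.21660578  0.2211236 ]
scene pad 0.48 [ 0.66162324 -0.08329777  0.08260495]
```

View pics/s5.png

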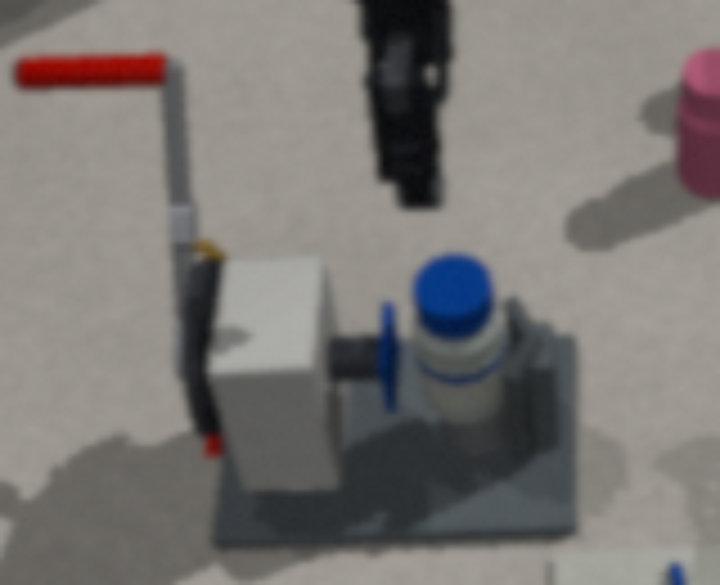

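The bottle stands upright on the post (cap at crop 455,295) between pad and rest, and the lever is still up. Moving on to the handle.

Call:
play_rows(
  increments=[
    {"offset": [-36, -17, 0], "twist": 0, "grip": 1},
    {"offset": [-72, -35, 0], "twist": 0, "grip": 1},
    {"offset": [-110, -53, 0], "twist": 0, "grip": 1},
    {"offset": [-145, -70, 0], "twist": 0, "grip": 1},
    {"offset": [-175, -84, 0], "twist": 0, "grip": 1},
  ],
)

```text
time: 9.88
tool_pos: [0.5496, -0.2049, 0.4285]
tool_rot: [-0.0, 0.779, 0.627, -0.0]
contact_force: [0.3, -0.0, -0.4]
gripper_width: 1.003
```

Call:
play_rows(
  increments=[
    {"offset": [-12, -6, 0], "twist": 0, "grip": 1},
    {"offset": [-19, -9, 0], "twist": 0, "grip": 1},
    {"offset": [-19, -9, 0], "twist": 0, "grip": 1},
    {"offset": [-19, -9, 0], "twist": 0, "grip": 1},
  ],
)

```text
time: 10.22
tool_pos: [0.5388, -0.2196, 0.4287]
tool_rot: [-0.0, 0.778, 0.628, 0.0]
contact_force: [0.4, 0.8, -0.2]
gripper_width: 1.006
```

```bash
python3 - <<'E'
from h import *
s=manip.state(); p,r=tool(); print(p,s["contact_force"],r.as_euler('xyz'),off([.539,-.2205,.371]))
E
```

```text
[ 0.53883489 -0.2195772   0.4286966 ] [ 0.39106914  0.82738086 -0.20911106] [ 3.14127994e+00 -6.99386815e-04  1.35710683e+00] [-0.9  0.3 57.7]
```

Call:
play_rows(
  increments=[
    {"offset": [-1, 0, 20], "twist": 0, "grip": 1},
    {"offset": [-1, 0, 40], "twist": 0, "grip": 1},
    {"offset": [-1, 0, 54], "twist": 0, "grip": 1},
    {"offset": [-1, 0, 58], "twist": 0, "grip": 1},
    {"offset": [-1, 0, 58], "twist": 0, "grip": 1},
  ],
)

```text
time: 10.63
tool_pos: [0.5384, -0.22, 0.3687]
tool_rot: [-0.002, 0.778, 0.628, -0.001]
contact_force: [0.0, 0.8, 0.9]
gripper_width: 1.002
```

Call:
play_rows(
  increments=[
    {"offset": [0, 0, 0], "twist": 0, "grip": 0.6},
    {"offset": [0, 0, 0], "twist": 0, "grip": 0.4},
    {"offset": [0, 0, 0], "twist": 0, "grip": 0.2},
    {"offset": [0, 0, 0], "twist": 0, "grip": 0},
    {"offset": [0, 0, 0], "twist": 0, "grip": 0},
  ],
)

```text
time: 11.05
tool_pos: [0.5383, -0.2211, 0.3716]
tool_rot: [0.001, 0.779, 0.628, 0.0]
contact_force: [-0.4, -0.2, 0.2]
gripper_width: 0.301
```

Call:
play_rows(
  increments=[
    {"offset": [0, 0, 0], "twist": 0, "grip": 0},
    {"offset": [0, 0, 0], "twist": 0, "grip": 0},
    {"offset": [0, 0, 0], "twist": 0, "grip": 0},
  ],
)

```text
time: 11.3
tool_pos: [0.5386, -0.2212, 0.3719]
tool_rot: [0.001, 0.779, 0.628, 0.001]
contact_force: [2.3, -0.1, 2.3]
gripper_width: 0.186
```

```bash
python3 - <<'E'
from h import *
s=manip.state(); p,r=tool(); print(p,s["contact_force"],s["gripper_width"],r.as_euler('xyz'))
cv2.imwrite("pics/s6.png",cv2.resize(manip.grab_frame("scene")[120:290,60:250],None,fx=3.5,fy=3.5))
E
```

```text
[ 0.53862672 -0.2212029   0.37188242] [ 2.3159699  -0.14775023  2.29412279] 0.186170104084416 [3.13835560e+00 5.39077096e-04 1.35684766e+00]
```

View pics/s6.png

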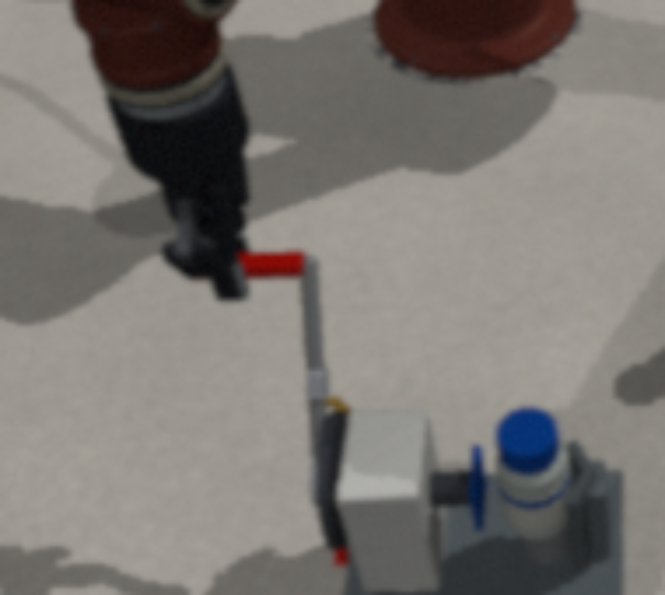

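The gripper holds the red bar (crop 210,265) with the lever still up, and the bottle is undisturbed. Now I follow the lever's arc in small steps, watching the push.

Call:
play_rows(
  increments=[
    {"offset": [0, -5.8, 4.8], "twist": 0, "grip": 0},
    {"offset": [0, -11.3, 9.9], "twist": 0, "grip": 0},
    {"offset": [0, -16.5, 15.3], "twist": 0, "grip": 0},
    {"offset": [0, -16.5, 15.3], "twist": 0, "grip": 0},
    {"offset": [0, -16.5, 15.3], "twist": 0, "grip": 0},
  ],
)

```text
time: 11.77
tool_pos: [0.5216, -0.2176, 0.355]
tool_rot: [-0.0, 0.779, 0.627, -0.0]
contact_force: [1.9, -2.7, 3.2]
gripper_width: 0.187
```

Call:
play_rows(
  increments=[
    {"offset": [0, -1.5, 1.6], "twist": 0, "grip": 0},
    {"offset": [0, -3.0, 3.3], "twist": 0, "grip": 0},
    {"offset": [0, -3.0, 3.3], "twist": 0, "grip": 0},
  ],
)

```text
time: 12.02
tool_pos: [0.5189, -0.217, 0.352]
tool_rot: [0.0, 0.779, 0.628, -0.0]
contact_force: [3.4, -3.0, 3.3]
gripper_width: 0.193
```

Call:
play_rows(
  increments=[
    {"offset": [0, -1.4, 1.7], "twist": 0, "grip": 0},
    {"offset": [0, -2.9, 3.4], "twist": 0, "grip": 0},
    {"offset": [0, -2.9, 3.4], "twist": 0, "grip": 0},
  ],
)

```text
time: 12.27
tool_pos: [0.5161, -0.2163, 0.3485]
tool_rot: [0.0, 0.779, 0.628, -0.0]
contact_force: [2.9, -3.7, 3.5]
gripper_width: 0.188
```

Call:
play_rows(
  increments=[
    {"offset": [0, -1.4, 1.7], "twist": 0, "grip": 0},
    {"offset": [0, -2.8, 3.5], "twist": 0, "grip": 0},
    {"offset": [0, -2.8, 3.5], "twist": 0, "grip": 0},
  ],
)

```text
time: 12.52
tool_pos: [0.5133, -0.2158, 0.3447]
tool_rot: [-0.0, 0.779, 0.628, -0.0]
contact_force: [3.3, -3.7, 2.0]
gripper_width: 0.186
```

Call:
play_rows(
  increments=[
    {"offset": [0, -1.4, 1.8], "twist": 0, "grip": 0},
    {"offset": [0, -2.7, 3.6], "twist": 0, "grip": 0},
    {"offset": [0, -2.7, 3.6], "twist": 0, "grip": 0},
  ],
)

```text
time: 12.77
tool_pos: [0.5107, -0.2152, 0.3412]
tool_rot: [0.0, 0.779, 0.628, -0.0]
contact_force: [3.0, -4.0, 2.3]
gripper_width: 0.189
```

Call:
play_rows(
  increments=[
    {"offset": [0, -1.3, 1.8], "twist": 0, "grip": 0},
    {"offset": [0, -2.6, 3.7], "twist": 0, "grip": 0},
    {"offset": [0, -2.6, 3.7], "twist": 0, "grip": 0},
  ],
)

```text
time: 13.02
tool_pos: [0.5082, -0.2147, 0.3376]
tool_rot: [0.0, 0.779, 0.627, -0.0]
contact_force: [3.9, -3.7, 2.5]
gripper_width: 0.191
```

```bash
cat > an.py <<'E'
import numpy as np,sys
# lines: x y z fx fy fz
ex=np.array([.977,-.213]); p0=np.array([.5386,-.2212])
for L in sys.stdin:
    v=np.fromstring(L.replace(","," "),sep=" ")
    if len(v)<6: continue
    hx=.0932-(v[:2]-p0)@ex; hz=.1175+v[2]-.3719
    a=np.arctan2(hz,hx); fx=v[3:5]@ex
    print("th %.3f r %.1f  P %.1f radial(out) %.1f"%(.9-a,1000*np.hypot(hx,hz),np.sin(a)*fx+np.cos(a)*v[5],-np.cos(a)*fx+np.sin(a)*v[5]))
E
python3 - <<'E'
from h import *
s=manip.state(); p,r=tool(); print(p,s["contact_force"],s["gripper_width"],r.as_euler('xyz'))
E
```

```text
[ 0.50818803 -0.21468014  0.33756059] [ 3.89397831 -3.7399793   2.51826264] 0.19144510641115944 [3.14146894e+00 5.50937734e-04 1.35664051e+00]
```

Call:
play_rows(
  increments=[
    {"offset": [0, -1.2, 1.9], "twist": 0, "grip": 0},
    {"offset": [0, -2.5, 3.8], "twist": 0, "grip": 0},
    {"offset": [0, -2.5, 3.8], "twist": 0, "grip": 0},
  ],
)

```text
time: 13.27
tool_pos: [0.5058, -0.2142, 0.334]
tool_rot: [0.0, 0.779, 0.628, -0.0]
contact_force: [4.1, -3.8, 3.7]
gripper_width: 0.187
```

Call:
play_rows(
  increments=[
    {"offset": [0, -1.2, 1.9], "twist": 0, "grip": 0},
    {"offset": [0, -2.4, 3.8], "twist": 0, "grip": 0},
    {"offset": [0, -2.4, 3.8], "twist": 0, "grip": 0},
  ],
)

```text
time: 13.52
tool_pos: [0.5036, -0.2137, 0.3303]
tool_rot: [0.001, 0.779, 0.627, 0.0]
contact_force: [3.8, -4.1, 2.8]
gripper_width: 0.189
```

Call:
play_rows(
  increments=[
    {"offset": [0, -1.1, 1.9], "twist": 0, "grip": 0},
    {"offset": [0, -2.3, 3.9], "twist": 0, "grip": 0},
    {"offset": [0, -2.3, 3.9], "twist": 0, "grip": 0},
  ],
)

```text
time: 13.77
tool_pos: [0.5015, -0.2133, 0.3269]
tool_rot: [0.001, 0.779, 0.627, 0.0]
contact_force: [4.5, -4.0, 4.9]
gripper_width: 0.189
```

Call:
play_rows(
  increments=[
    {"offset": [0, -1.0, 2.0], "twist": 0, "grip": 0},
    {"offset": [0, -2.1, 4.0], "twist": 0, "grip": 0},
    {"offset": [0, -2.1, 4.0], "twist": 0, "grip": 0},
  ],
)

```text
time: 14.02
tool_pos: [0.4998, -0.2129, 0.3241]
tool_rot: [0.002, 0.779, 0.628, 0.001]
contact_force: [3.5, -3.3, 7.0]
gripper_width: 0.188
```

Call:
play_rows(
  increments=[
    {"offset": [0, -1.0, 2.0], "twist": 0, "grip": 0},
    {"offset": [0, -2.0, 4.0], "twist": 0, "grip": 0},
    {"offset": [0, -2.0, 4.0], "twist": 0, "grip": 0},
  ],
)

```text
time: 14.27
tool_pos: [0.4976, -0.2124, 0.3193]
tool_rot: [0.001, 0.779, 0.628, 0.0]
contact_force: [3.3, -4.5, 1.4]
gripper_width: 0.19
```

Call:
play_rows(
  increments=[
    {"offset": [0, -0.9, 2.0], "twist": 0, "grip": 0},
    {"offset": [0, -1.9, 4.1], "twist": 0, "grip": 0},
    {"offset": [0, -1.9, 4.1], "twist": 0, "grip": 0},
  ],
)

```text
time: 14.52
tool_pos: [0.4956, -0.212, 0.3147]
tool_rot: [0.001, 0.779, 0.628, 0.0]
contact_force: [4.6, -3.9, 2.4]
gripper_width: 0.19
```

Call:
play_rows(
  increments=[
    {"offset": [0, -0.9, 2.0], "twist": 0, "grip": 0},
    {"offset": [0, -1.8, 4.1], "twist": 0, "grip": 0},
    {"offset": [0, -1.8, 4.1], "twist": 0, "grip": 0},
  ],
)

```text
time: 14.77
tool_pos: [0.494, -0.2116, 0.3107]
tool_rot: [0.001, 0.779, 0.627, 0.0]
contact_force: [3.3, -4.8, 3.5]
gripper_width: 0.189
```

```bash
python3 an.py 2>/dev/null <<'E'
.5216 -.2176 .355 1.9 -2.7 3.2
.5189 -.217 .352 3.4 -3 3.3
.5161 -.2163 .3485 2.9 -3.7 3.5
.5133 -.2158 .3447 3.3 -3.7 2
.5107 -.2152 .3412 3 -4 2.3
.5082 -.2147 .3376 3.9 -3.7 2.5
.5058 -.2142 .334 4.1 -3.8 3.7
.5036 -.2137 .3303 3.8 -4.1 2.8
.5015 -.2133 .3269 4.5 -4 4.9
.4998 -.2129 .3241 3.5 -3.3 7
.4976 -.2124 .3193 3.3 -4.5 1.4
.4956 -.212 .3147 4.6 -3.9 2.4
.494 -.2116 .3107 3.3 -4.8 3.5
E
```

```text
th 0.162 r 149.5  P 4.0 radial(out) 0.4
th 0.189 r 149.6  P 5.1 radial(out) -0.8
th 0.219 r 149.5  P 5.0 radial(out) -0.6
th 0.251 r 149.4  P 4.0 radial(out) -2.0
th 0.281 r 149.5  P 4.1 radial(out) -1.7
th 0.310 r 149.6  P 4.6 radial(out) -2.4
th 0.339 r 149.7  P 5.7 radial(out) -2.1
th 0.368 r 149.7  P 4.7 radial(out) -2.5
th 0.395 r 149.8  P 6.8 radial(out) -2.2
th 0.417 r 150.0  P 8.1 radial(out) -0.4
th 0.452 r 149.9  P 3.1 radial(out) -3.2
th 0.486 r 149.8  P 4.3 radial(out) -3.9
th 0.515 r 149.8  P 4.8 radial(out) -2.6
```

Click 1: the push rose from about 0.37 and broke at about 0.43 rad, so the ring offset is about +0.085. Click 2 should top near 0.615 and click 3 near 0.795.

Call:
play_rows(
  increments=[
    {"offset": [0, -0.8, 2.1], "twist": 0, "grip": 0},
    {"offset": [0, -1.6, 4.2], "twist": 0, "grip": 0},
    {"offset": [0, -1.6, 4.2], "twist": 0, "grip": 0},
  ],
)

```text
time: 15.02
tool_pos: [0.4924, -0.2113, 0.3066]
tool_rot: [0.001, 0.779, 0.628, 0.0]
contact_force: [5.0, -3.9, 5.3]
gripper_width: 0.19
```

Call:
play_rows(
  increments=[
    {"offset": [0, -0.7, 2.1], "twist": 0, "grip": 0},
    {"offset": [0, -1.5, 4.2], "twist": 0, "grip": 0},
    {"offset": [0, -1.5, 4.2], "twist": 0, "grip": 0},
  ],
)

```text
time: 15.27
tool_pos: [0.491, -0.211, 0.3027]
tool_rot: [0.001, 0.779, 0.627, 0.0]
contact_force: [4.3, -4.4, 6.5]
gripper_width: 0.186
```

Call:
play_rows(
  increments=[
    {"offset": [0, -0.7, 2.1], "twist": 0, "grip": 0},
    {"offset": [0, -1.4, 4.3], "twist": 0, "grip": 0},
    {"offset": [0, -1.4, 4.3], "twist": 0, "grip": 0},
  ],
)

```text
time: 15.52
tool_pos: [0.4899, -0.2108, 0.2993]
tool_rot: [0.002, 0.779, 0.628, 0.001]
contact_force: [3.6, -3.1, 8.2]
gripper_width: 0.188
```

Call:
play_rows(
  increments=[
    {"offset": [0, -0.6, 2.1], "twist": 0, "grip": 0},
    {"offset": [0, -1.3, 4.3], "twist": 0, "grip": 0},
    {"offset": [0, -1.3, 4.3], "twist": 0, "grip": 0},
  ],
)

```text
time: 15.77
tool_pos: [0.4885, -0.2105, 0.2944]
tool_rot: [0.001, 0.779, 0.628, 0.0]
contact_force: [3.9, -3.7, 3.5]
gripper_width: 0.19
```

Call:
play_rows(
  increments=[
    {"offset": [0, -0.6, 2.2], "twist": 0, "grip": 0},
    {"offset": [0, -1.1, 4.4], "twist": 0, "grip": 0},
    {"offset": [0, -1.1, 4.4], "twist": 0, "grip": 0},
  ],
)

```text
time: 16.02
tool_pos: [0.4873, -0.2102, 0.2896]
tool_rot: [0.001, 0.779, 0.628, 0.0]
contact_force: [3.9, -4.9, 3.8]
gripper_width: 0.189
```

Call:
play_rows(
  increments=[
    {"offset": [0, -0.5, 2.2], "twist": 0, "grip": 0},
    {"offset": [0, -1.0, 4.4], "twist": 0, "grip": 0},
    {"offset": [0, -1.0, 4.4], "twist": 0, "grip": 0},
  ],
)

```text
time: 16.27
tool_pos: [0.4864, -0.21, 0.2854]
tool_rot: [0.001, 0.779, 0.627, 0.0]
contact_force: [3.0, -4.6, 5.7]
gripper_width: 0.188
```

Click 2 passed at about 0.61 rad as predicted, so I go on to click 3 in slightly smaller steps.

Call:
play_rows(
  increments=[
    {"offset": [0, -0.4, 2.2], "twist": 0, "grip": 0},
    {"offset": [0, -0.9, 4.4], "twist": 0, "grip": 0},
    {"offset": [0, -0.9, 4.4], "twist": 0, "grip": 0},
  ],
)

```text
time: 16.52
tool_pos: [0.4856, -0.2099, 0.281]
tool_rot: [0.001, 0.779, 0.628, 0.0]
contact_force: [4.2, -4.3, 5.8]
gripper_width: 0.186
```

Call:
play_rows(
  increments=[
    {"offset": [0, -0.4, 2.2], "twist": 0, "grip": 0},
    {"offset": [0, -0.7, 4.4], "twist": 0, "grip": 0},
    {"offset": [0, -0.7, 4.4], "twist": 0, "grip": 0},
  ],
)

```text
time: 16.77
tool_pos: [0.4849, -0.2097, 0.2768]
tool_rot: [0.001, 0.779, 0.628, 0.0]
contact_force: [2.8, -3.5, 7.3]
gripper_width: 0.192
```

Call:
play_rows(
  increments=[
    {"offset": [0, -0.3, 1.6], "twist": 0, "grip": 0},
    {"offset": [0, -0.5, 3.2], "twist": 0, "grip": 0},
    {"offset": [0, -0.5, 3.2], "twist": 0, "grip": 0},
  ],
)

```text
time: 17.02
tool_pos: [0.4846, -0.2097, 0.2743]
tool_rot: [0.001, 0.779, 0.628, 0.0]
contact_force: [1.4, -2.2, 10.6]
gripper_width: 0.185
```

Call:
play_rows(
  increments=[
    {"offset": [0, -0.2, 1.5], "twist": 0, "grip": 0},
    {"offset": [0, -0.3, 3.0], "twist": 0, "grip": 0},
    {"offset": [0, -0.3, 3.0], "twist": 0, "grip": 0},
  ],
)

```text
time: 17.27
tool_pos: [0.4843, -0.2096, 0.2717]
tool_rot: [0.001, 0.779, 0.628, 0.0]
contact_force: [1.0, -3.5, 11.6]
gripper_width: 0.191
```

Call:
play_rows(
  increments=[
    {"offset": [0, -0.2, 1.0], "twist": 0, "grip": 0},
    {"offset": [0, -0.3, 2.0], "twist": 0, "grip": 0},
    {"offset": [0, -0.3, 2.0], "twist": 0, "grip": 0},
  ],
)

```text
time: 17.52
tool_pos: [0.4839, -0.2096, 0.2692]
tool_rot: [0.001, 0.779, 0.628, 0.0]
contact_force: [2.2, -4.4, 7.7]
gripper_width: 0.189
```

```bash
python3 an.py 2>/dev/null <<'E'
.4924 -.2113 .3066 5 -3.9 5.3
.491 -.211 .3027 4.3 -4.4 6.5
.4899 -.2108 .2993 3.6 -3.1 8.2
.4885 -.2105 .2944 3.9 -3.7 3.5
.4873 -.2102 .2896 3.9 -4.9 3.8
.4864 -.21 .2854 3 -4.6 5.7
E
python3 -c "
from h import *
s=manip.state();print(*s['tool_pos'],*s['contact_force'])"|python3 an.py 2>/dev/null
```

```text
th 0.544 r 149.8  P 7.0 radial(out) -3.5
th 0.572 r 149.9  P 7.8 radial(out) -2.8
th 0.596 r 149.9  P 9.1 radial(out) -1.5
th 0.630 r 149.9  P 4.6 radial(out) -3.5
th 0.663 r 149.9  P 4.8 radial(out) -3.8
th 0.692 r 149.8  P 6.4 radial(out) -2.6
th 0.801 r 149.8  P 7.9 radial(out) -2.3
```

Call:
play_rows(
  increments=[
    {"offset": [0, -0.2, 1.5], "twist": 0, "grip": 0},
    {"offset": [0, -0.3, 3.0], "twist": 0, "grip": 0},
    {"offset": [0, -0.3, 3.0], "twist": 0, "grip": 0},
  ],
)

```text
time: 17.77
tool_pos: [0.4836, -0.2095, 0.2661]
tool_rot: [0.001, 0.779, 0.628, 0.0]
contact_force: [1.8, -4.3, 9.3]
gripper_width: 0.19
```

Call:
play_rows(
  increments=[
    {"offset": [0, -0.1, 1.5], "twist": 0, "grip": 0},
    {"offset": [0, -0.2, 3.0], "twist": 0, "grip": 0},
    {"offset": [0, -0.2, 3.0], "twist": 0, "grip": 0},
  ],
)

```text
time: 18.02
tool_pos: [0.4834, -0.2094, 0.2627]
tool_rot: [0.001, 0.779, 0.628, 0.0]
contact_force: [4.2, -3.3, 4.9]
gripper_width: 0.191
```

```bash
python3 -c "
from h import *
s=manip.state();print(*s['tool_pos'],*s['contact_force'])"|python3 an.py 2>/dev/null
```

```text
th 0.845 r 149.9  P 5.2 radial(out) -4.6
```

Call:
play_rows(
  increments=[
    {"offset": [0, -0.1, 1.5], "twist": 0, "grip": 0},
    {"offset": [0, -0.1, 3.0], "twist": 0, "grip": 0},
    {"offset": [0, -0.1, 3.0], "twist": 0, "grip": 0},
    {"offset": [0, -0.1, 3.0], "twist": 0, "grip": 0},
    {"offset": [0, -0.1, 3.0], "twist": 0, "grip": 0},
  ],
)

```text
time: 18.43
tool_pos: [0.4833, -0.2094, 0.2598]
tool_rot: [0.001, 0.779, 0.628, 0.0]
contact_force: [2.6, -3.9, 6.2]
gripper_width: 0.193
```

```bash
python3 - <<'E' | tee o.txt
from h import *
for i in range(6):
    s=manip.state();print(*s['tool_pos'],*s['contact_force']); 
    if i in(0,2): im=manip.grab_frame("scene"); 
    elif i<5: manip.grab_frame("top")
cv2.imwrite("pics/s7.png",cv2.resize(im[150:310,80:260],None,fx=4,fy=3.7))
for q in("bottle","pad"):
  for d in manip.tip_of(q,"scene"): print("#",q,round(d["p"],2),w("scene",d["xyz"]))
E
python3 an.py <o.txt 2>/dev/null
```

```text
0.48333269528208134 -0.20939211023418855 0.25980070204472316 2.628130430745804 -3.914158743356217 6.15159161578154
0.48333455623493704 -0.20939515500076947 0.2597959903896724 2.5502320981258313 -3.109621217086677 6.573774132162619
0.4833397485753712 -0.20938164015090255 0.25981642326224574 3.349600563579552 -2.5588723277435315 6.3270334972512305
0.483328442648608 -0.20938511006558316 0.25980332674064005 2.649374388033107 -3.310676022418015 6.336608258339289
0.4833349137397005 -0.20939639344625885 0.2598023312541329 3.548944231356481 -3.4582858635251896 6.561186913719924
0.48333591682226734 -0.20938075016777385 0.2598031523990471 3.330415685230366 -2.7656220892107344 6.641382229521971
# bottle 0.6 [ 0.66772573 -0.04521331  0.05013767]
# bottle 0.6 [0.63429681 0.27489602 0.00277397]
# bottle 0.6 [0.51182542 0.14374487 0.00335116]
# pad 0.41 [ 0.66942202 -0.0624112   0.08860747]
th 0.864 r 149.8  P 6.3 radial(out) -3.2
th 0.864 r 149.8  P 6.7 radial(out) -2.9
th 0.864 r 149.8  P 6.5 radial(out) -3.6
th 0.864 r 149.8  P 6.5 radial(out) -3.1
th 0.864 r 149.8  P 6.7 radial(out) -4.0
th 0.864 r 149.8  P 6.8 radial(out) -3.6
```

View pics/s7.png

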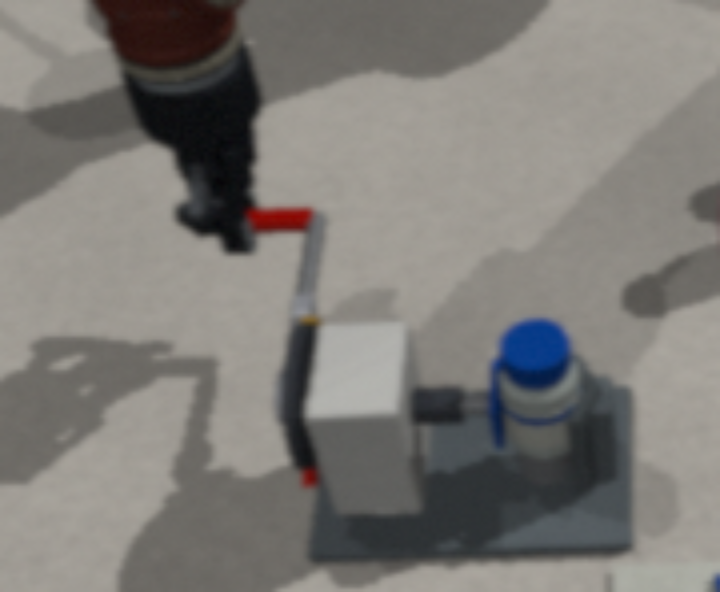

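The pad touches the upright bottle (crop 500,400), and the bottle is still on the post. The fingers hold the handle steady at 0.864 rad, about 0.78 below the ring's zero. Handing in.

```bash
python3 -c "
from plant import manip
print(manip.job_done()); s=manip.state(); print(s['time'],s['tool_pos'],s['contact_force'])"
```

```text
the job is handed in; nothing more can be done
None
the job is handed in; nothing more can be done
```

I stood the white bottle on the post and let go of it, then brought the lever down through three clicks. I handed the job in at about 19 s with the gripper still holding the lever. No verdict was reported.

**Bottle:** The last picture shows it upright on the post with the pad against it. The network put its base at (0.668, -0.045, 0.050), within about 3 mm of my estimate of the post's centre. I had no direct reading of the pad's force on the bottle.

**Lever:** I felt three separate rises and drops in push, giving way at about 0.43, 0.61 and 0.80–0.83 rad. The third was less clean: one noisy 9 N reading came at 0.82 rad, after the push had already eased. At rest the lever was at 0.864 rad with a steady push of about 6.5 N at the handle. The clicks put the ring's zero at about +0.085 rad, so the lever is about 0.78 rad below it, inside the 0.72–0.88 range.

**Ring tab:** I tried to read the ring's setting from the red tab in the scene picture, but the view was too shallow. The setting therefore rests on the felt clicks alone.

**Bystanders:** I did not touch the amber bottle, the jar or the pink look-alikes. I did not re-measure the amber bottle or the jar at the end.

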